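# Clamp a pine block in the drilling jig

### The arm

A 6-joint arm with a two-finger parallel gripper is mounted at the origin on a cart in front of the work surface, level with it; the furniture and walls round the work are solid. World frame = base frame: x ahead of the robot, y to its left, z up, the work surface at z = 0. Lengths are in mm, angles in rad, forces in N, time in s.
With the tool pointing down it reaches from about 275 to 750 mm from the base axis. Payload 10.2 kg.
Tool frame: the origin (TCP) lies at the very end of the fingers, on their centre line; the grasp point (between the pads) lies 19 mm behind it; z points along the fingers, y is the line along which they close (so a half turn about z gives the same grasp; the last joint's range is limited). The gripper opens to 85 mm and grips with 20 to 120 N. Pads are 22 mm wide; open, the fingers measure 114 mm over their backs; the gripper's body (76 mm by 85 mm) begins 54 mm behind the grasp point. The pads swing forward as they close: fully open they stand 13 mm farther back than shut.
Start: joints at [0.941, 0.313, 1.498, -0, 1.331, -0.223], TCP at [207.741, 482.156, 231.294] pointing down, gripper open.
Joint ranges: [-2.94, 2.94], [-0.97, 2.17], [0.19, 2.56], [-1.23, 4.37], [0.02, 3.11], [-2.88, 2.88]. Speed limits (rad/s): [2.39, 2.39, 3.01, 3.14, 3.14, 3.14].

### API

Orientations are given as a unit quaternion [w, x, y, z].
In Python, from rig import ctrl gives the robot as it stands.
- The arm moves only by the tool step_arm, never from a script. Its argument "increments" is a list of rows, each a list of 3 entries, a list of its own where there are three numbers: the shift along the tool's x, y, z in cm, then the turn, a rotation vector about the tool's x, y, z in degrees, then the opening in per cent of the stroke, from 0 (shut) to 100 (fully open). A call has 1 to 8 rows; each row is the pose to reach, as a shift and turn from the pose commanded when the call began, along the tool's axes at that moment; what a row does not reach only later rows make up. A row lasts 1/8 s, in which the tool goes at most 62.5 mm and 10.7 degrees, less where a joint would pass 70% of its speed; a pose out of reach is approached as far as the arm can. A call with a gripper value outside its range is refused whole. The fingers move at their own pace and stop on an object; "squeeze" is the grip in N (left out, the last holds). Time passes only in rows, so rows that repeat a pose let the fingers close. It gives the time, the measured TCP pose, the force, the opening and the grip force at its end, in the units of the state.
- ctrl.sense(): the state, without advancing time (a new reading comes with each control period).
- ctrl.capture(name): name is "scene" or "top" or "wrist"; returns a dict with "img" (480x640x3 uint8, red, green, blue), "fx", "fy", "cx", "cy" (pixels), "extrinsics" (4x4, takes a point from camera to world coordinates). Camera axes: x right, y down, z forward; pixel columns grow to the right and rows downward; lengths in mm; the calibration is good to about 2 mm. The wrist camera is an equidistant fisheye: a pixel r from the principal point sees the ray r / f radians off the axis. A picture is of the moment at which its call begins. There is no depth.
- ctrl.finish_job(): hands the job in; it is judged then, once.
The state is a dict: "time_s": time; "joints": joint angles; "dq": joint speeds; "tau": joint torques, N m; "eef_pos": TCP position; "ee_rot": TCP orientation; "force": force on the tool from outside, world axes, zero at the start; "wrist_torque": the same for the moment, N m; "grip_width": opening from 0.0 (shut) to 1.0 (fully open); "grip_force": force on a finger pad.
Only numpy, scipy, OpenCV 4.12 (cv2) and the standard library are available. Lean on these libraries where they do the work, as an engineer would, in place of code of your own. Each camera call takes 0.05 s, during which the arm holds its last target. There are 200 camera calls.

### The job

Get the light pine block ready for drilling: lay it flat in the plywood jig, lengthwise, snug against the two side stops and the end stop. Then push the blue toggle-clamp handle down over centre until it locks and its rubber pad holds the block against the end stop. Leave the other loose things on the bench alone.

Things in the scene. Friction and masses are not known exactly. Their poses are not given: they have to be found in the camera images.
- jig: Drilling jig screwed to the bench: plywood board 110 x 240 mm, 12 mm thick, seat block on one half, steel push-type toggle clamp with blue handle on the other. Origin: centre of its underside; z up; +y lengthwise from clamp to end stop, +x to the side with the side stops. Clamp ironwork: y = -106 to -8 mm, x = -28 to 28 mm, up to 64 mm above the bench.
- jig_seat (a point): Point on top of the seat block (40 mm above the bench), jig x = 0, y = 60 mm, with the jig's axes: where the centre of the pine block's underside lies when the block, lengthwise along jig y, touches all three stops. The seat block's top is 80 mm wide (x = -40 to 40) and runs from y = 4 to 120 mm.
- side_stops (a point): Midway between the two dark wooden side stops, in the plane of their faces, on the seat (jig x = 17, y = 60 mm). Each is 14 mm long in y, 12 mm thick, 12 mm high, centred 34 mm either way along y; the 54 mm gap between them leaves room for a finger.
- end_stop (a point): Foot of the dark wooden end stop's face, on the seat (jig x = 0, y = 102.5 mm). The stop is 24 mm wide in x, 12 mm thick, 14 mm high.
- pine_block: Light-coloured pine block, 34 mm (x) x 85 mm (y, along the grain) x 20 mm high (z), about 50 g, lying flat loose on the bench. Origin: centre of its underside. Either end may go first.
- clamp_handle (a joint): Handle angle, rad: 0 = open (grip 1.10 rad above level, rising towards jig -y); grows as it is swung out and down; 0.90 = dead centre; 1.10 = hard stop, grip level, locked. The pad meets the block at about 0.48; its spring then resists (a few N on the grip) up to dead centre; past it the clamp snaps to the stop by itself, short of it it springs back.
- handle_pivot (a point): Hinge axis of the handle, jig x = 0, y = -90 mm, 50 mm above the bench; the axis runs along jig x. Carries the jig's axes.
- clamp_grip (a point): Point on the centre line of the blue grip, 85 mm from the hinge axis. The grip is a round bar 17 mm thick, from 37 to 118 mm from the hinge. Pinch it across jig x, or press on its inner face (towards the seat), and follow its arc out (jig -y) and down; pressing straight down on its raised end jams.
- clamp_pad: Black rubber pad, 16 mm across, on the clamp's plunger, 50 mm above the bench; it moves straight along jig y, its face 12 mm along its +y from its origin. Open, its face stands about 16 mm short of the seated block's end; locked, it presses that end towards the end stop. Its spring (6 N/mm) gives up to 9 mm; about 20 N when locked.
- dark_offcut: Small dark wood offcut, 22 x 45 x 14 mm, loose; not for this job. Origin: centre of its underside.
- water_bottle: Clear water bottle, 65 mm across, 207 mm high, loose; a bystander. Origin: centre of its underside.
- sanding_block: Cork sanding block, 66 x 116 x 34 mm, loose; a bystander. Origin: centre of its underside.
Mind the look-alikes: they are no part of the job. What is shaped like the pine_block but grey or red is not meant.

How it is judged:
By the outcome, as a careful person would: the job done as asked, in the order asked, and still so for the second after the job is handed in, with the robot touching nothing.
It also fails if it takes over 45 s, if anything falls off the work surface, if the arm or the gripper's body presses on something with over 40 N, if the wrist force passes 120 N, or if a joint passes its speed limit or range.

## Working session

There is one attempt and no reset: what is moved stays moved. The work goes in short steps, Python scripts to look and compute and a tool call to move; the robot and the scene stay as the last step left them, time stands still between calls to the robot, and variables do not carry over. Pictures are saved under pics/ and viewed, at most 10 in all, crops included, and the job is handed in when it is done.

Besides the shell and the picture viewer there is one more tool, called after "Request:" as name(argument=value, ...), one argument or row to a line, values as JSON. step_arm: Moves the arm, as the interface text tells. Its arguments: {"type":"object","properties":{"increments":{"type":"array"},"squeeze":{"type":"number"}},"required":["increments"]}

```bash
mkdir -p pics; cat > h.py <<'E'
import numpy as np, cv2
from rig import ctrl
def cap(name,fn=None):
    c=ctrl.capture(name)
    if fn: cv2.imwrite('pics/'+fn,c['img'][:,:,::-1])
    return c
def cast(c,u,v,z,fish=False):
    x=(u-c['cx'])/c['fx'];y=(v-c['cy'])/c['fy']
    d=np.array([x,y,1.])
    if fish:
        r=np.hypot(x,y); s=np.sin(r)/r if r>1e-9 else 1
        d=np.array([x*s,y*s,np.cos(r)])
    E=np.array(c['extrinsics']);d=E[:3,:3]@d;o=E[:3,3]
    return o+d*(z-o[2])/d[2]
E
python3 - <<'E'
from h import *
a=cap('top','top1.png');b=cap('scene','scene1.png')
for c in(a,b):print(c['fx'],c['cx'],c['cy'],np.round(c['extrinsics'],3).tolist())
print(ctrl.sense())
E
```

```text
491.07467843361917 320.88347888497765 240.46313953625832 [[-0.087, -0.968, 0.233, 274.791], [-0.996, 0.084, -0.024, 163.305], [0.004, -0.235, -0.972, 1219.538], [0.0, 0.0, 0.0, 1.0]]
444.6357909681942 322.7969418719201 244.17338013560573 [[0.665, -0.554, 0.501, 12.331], [-0.747, -0.497, 0.442, -309.153], [0.004, -0.668, -0.744, 847.442], [0.0, 0.0, 0.0, 1.0]]
{'time_s': 0.1, 'joints': array([ 9.40598058e-01,  3.13422231e-01,  1.49837451e+00,  4.66091801e-06,
        1.33100058e+00, -2.23390631e-01]), 'dq': array([ 3.54619793e-04, -1.50543070e-03, -5.14912094e-04, -5.73429478e-05,
       -5.32295559e-04, -1.01707166e-03]), 'tau': array([ 1.60742104e-03, -4.12902868e+01, -2.60147023e+01, -2.82511064e-04,
        2.98600367e-03,  4.46526246e-05]), 'eef_pos': array([207.5959138 , 481.95778913, 230.77283645]), 'ee_rot': array([-2.51400418e-04,  2.02004650e-01,  9.79384377e-01, -5.47368040e-04]), 'force': array([ 0.38005878, -0.67206616,  1.00134189]), 'wrist_torque': array([-0.02937645,  0.04861231, -0.01349396]), 'grip_force': 0.0, 'grip_width': 1.0018438691784861}
```

View pics/top1.png

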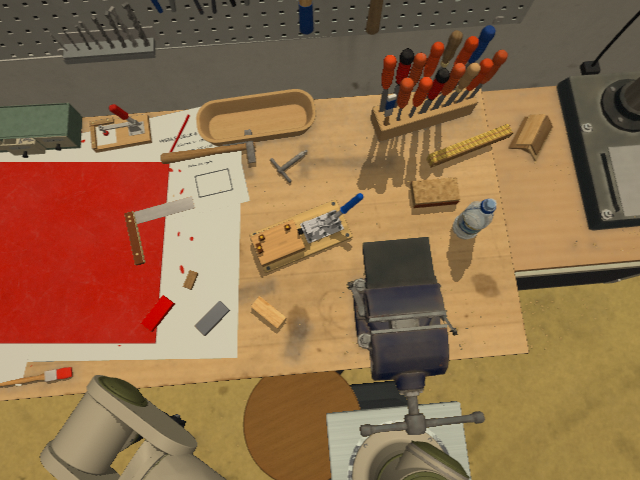

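View pics/scene1.png

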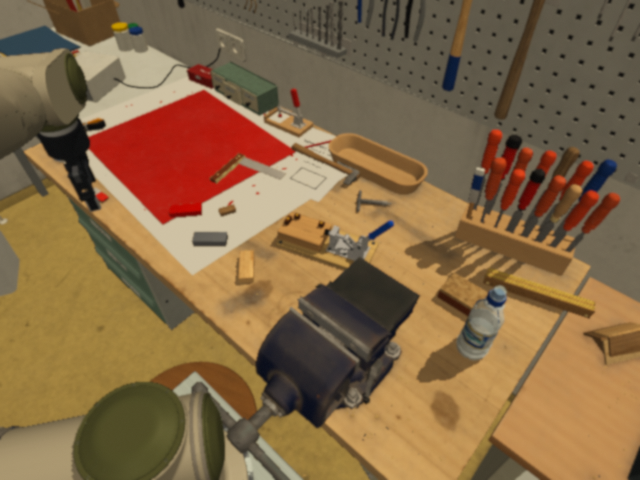

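The top view shows the pine block at (268,313), the jig around (302,236) with its clamp to the right, the vise at (405,310), and grey and red look-alikes at (212,318) and (157,313). The scene view agrees.

```bash
python3 - <<'E'
from h import *
a=cap('top');b=cap('scene')
im=a['img']
cv2.imwrite('pics/crop1.png',cv2.resize(im[185:335,230:380][:,:,::-1],(600,600),interpolation=cv2.INTER_CUBIC))
for n,u,v,z in [('pine',268,313,20),('jig',302,236,20),('base',410,460,0),('viseTL',365,240,0),('viseR',447,375,0),('viseL',355,340,0)]:print(n,cast(a,u,v,z).round())
# vise top height from two views: corner jaw back-left
w=ctrl.capture('wrist');print(w['fx'],w['cx'],w['cy'],np.round(w['extrinsics'],3).tolist())
E
```

```text
pine [394. 277.  20.]
jig [578. 179.  20.]
base [ 31. -27.   0.]
viseTL [559.  20.   0.]
viseR [ 211. -140.    0.]
viseL [312.  72.   0.]
371.64829954431775 319.29129395644736 244.35290931952096 [[0.395, 0.87, 0.296, 131.014], [0.919, -0.374, -0.127, 515.297], [-0.0, 0.322, -0.947, 372.92], [0.0, 0.0, 0.0, 1.0]]
```

View pics/crop1.png

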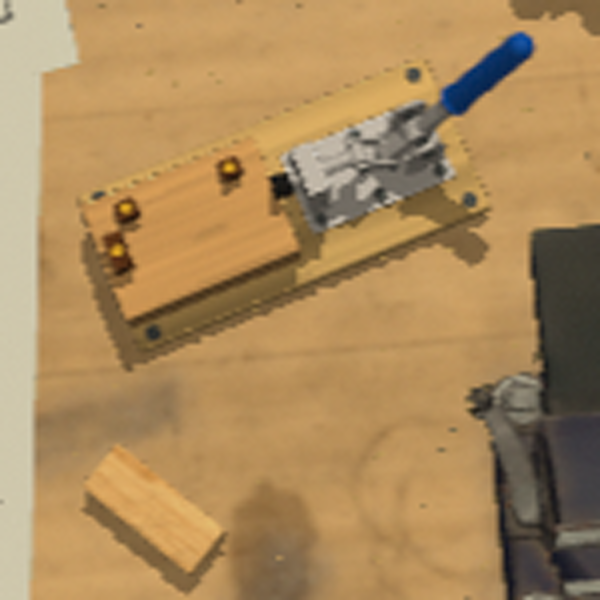

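The crop shows side stops at (230,168) and (126,210), the end stop at (117,252), board screws at (97,195), (413,74), (470,200) and (152,332), and the block's top face between (119,446), (87,487), (192,570) and (223,532).

```bash
python3 - <<'E'
from h import *
a=cap('top')
f=lambda p,z:cast(a,230+p[0]/4,185+p[1]/4,z)[:2]
s=np.array([f(p,13) for p in[(97,195),(413,74),(470,200),(152,332)]])
c=s.mean(0);d=(s[0]-s[1]+s[3]-s[2]);yaw=np.arctan2(d[1],d[0])
print('jig',c,'ydir deg',np.degrees(yaw),s.round())
y=d/np.linalg.norm(d);x=np.array([y[1],-y[0]])
for n,p,z in[('sA',(230,165),52),('sB',(126,208),52),('e',(117,250),54),('pad',(281,185),50),('griptip',(519,46),155)]:
  q=f(p,z)-c;print(n,q@x,q@y)
print('seat',c+60*y)
b=np.array([f(p,20) for p in[(119,446),(87,487),(192,570),(223,532)]],np.float32)
print('block',b.mean(0),cv2.minAreaRect(b),b.round())
E
```

```text
jig [583.47920474 181.83243588] ydir deg 107.48830627448561 [[596. 300.]
 [659.  93.]
 [573.  64.]
 [505. 270.]]
sA 23.14988149008701 25.06307937039256
sB 22.075102237596194 93.92775345204085
e -0.9849527073137924 108.3281945517113
pad -0.1178901276265161 0.6740304025338884
griptip -2.8456505317974385 -148.60041418841476
seat [565.44853602 239.05913407]
block [395.48526 274.7474 ] ((395.344970703125, 275.2617492675781), (82.81149291992188, 31.186132431030273), 46.124267578125) [[435. 294.]
 [412. 315.]
 [357. 255.]
 [378. 235.]]
```

```bash
cat >> h.py <<'E'
from scipy.spatial.transform import Rotation as R
JC=np.array([583.5,181.8]);JY=np.radians(107.5)
def jig(x,y,z=0):
    return np.array([*(JC+x*np.array([np.sin(JY),-np.cos(JY)])+y*np.array([np.cos(JY),np.sin(JY)])),z])
def inc(p,yaw,tilt=None):
    """increment (cm,deg) from now to TCP p, tool down, tool y at yaw deg"""
    s=ctrl.sense();w,x,y,z=s['ee_rot'];R0=R.from_quat([x,y,z,w])
    t=np.radians(yaw);ty=np.array([np.cos(t),np.sin(t),0]);tz=np.array([0,0,-1.]);tx=np.cross(ty,tz)
    R1=R.from_matrix(np.c_[tx,ty,tz])
    if tilt is not None:R1=R.from_rotvec(tilt)*R1
    print('t',s['time_s'],'pos',s['eef_pos'].round(1),'F',s['force'].round(1),'w',round(s['grip_width'],3))
    print('shift cm',(R0.inv().apply(np.array(p)-s['eef_pos'])/10).round(2),'rot',np.degrees((R0.inv()*R1).as_rotvec()).round(1))
E
python3 - <<'E'
from h import *
inc([395,275,130],-43.5)
a=cap('top');b=cap('scene')
P=[]
for c,s in((a,1),(b,1)):
  E=np.linalg.inv(c['extrinsics']);K=np.array([[c['fx'],0,c['cx']],[0,c['fy'],c['cy']],[0,0,1]]);P.append(K@E[:3])
for p,q in(((364,240),(357,262)),((428,238),(418,297))):
  X=cv2.triangulatePoints(P[0],P[1],np.array(p,float),np.array(q,float)).ravel();print('vise',(X[:3]/X[3]).round())
E
```

```text
t 0.3 pos [207.7 482.1 231.1] F [0.5 1.2 0.4] w 0.997
shift cm [-25.4  -11.6   10.11] rot [ -0.    0.  110.2]
vise [530.  39. 105.]
vise [ 524. -112.  119.]
```

Request:
step_arm(
  increments=[
    [[-3.2,-1.4,1],[0,0,10],100],
    [[-6.4,-2.9,2.5],[0,0,20],100],
    [[-9.6,-4.4,4],[0,0,30],100],
    [[-12.8,-5.8,5.5],[0,0,40],100],
    [[-16,-7.3,7],[0,0,50],100],
    [[-19,-8.7,8],[0,0,60],100],
    [[-22,-10.1,9],[0,0,70],100],
    [[-25.4,-11.6,10.1],[0,0,80],100],
  ],
)

```text
time_s: 1.4
eef_pos: [395.8, 274.3, 130.1]
ee_rot: [0.0, 0.786, 0.618, 0.0]
force: [0.7, 0.1, -0.6]
grip_width: 0.998
grip_force: 0.0
```

Request:
step_arm(
  increments=[
    [[0,0,0],[0,0,10],100],
    [[0,0,0],[0,0,20],100],
    [[0,0,0],[0,0,30],100],
    [[0,0,0],[0,0,30.2],100],
    [[0,0,0],[0,0,30.2],100],
  ],
)

```text
time_s: 2.02
eef_pos: [395.1, 275.2, 130.3]
ee_rot: [-0.0, 0.918, 0.396, 0.0]
force: [-0.2, -0.4, -0.1]
grip_width: 0.999
grip_force: 0.0
```

```bash
python3 - <<'E'
from h import *
w=cap('wrist','w1.png')
im=w['img'];h=cv2.cvtColor(im,cv2.COLOR_RGB2HSV)
inc([395,275,130],-43.5)
print(w['extrinsics'].round(2).tolist())
E
```

```text
t 2.075 pos [395.1 275.1 130.3] F [ 0.1 -1.1 -0.3] w 1.005
shift cm [-0.02  0.    0.03] rot [ 0.  -0.   0.1]
[[0.73, -0.65, -0.22, 452.09], [-0.69, -0.69, -0.23, 335.97], [-0.0, 0.32, -0.95, 272.26], [0.0, 0.0, 0.0, 1.0]]
```

View pics/w1.png

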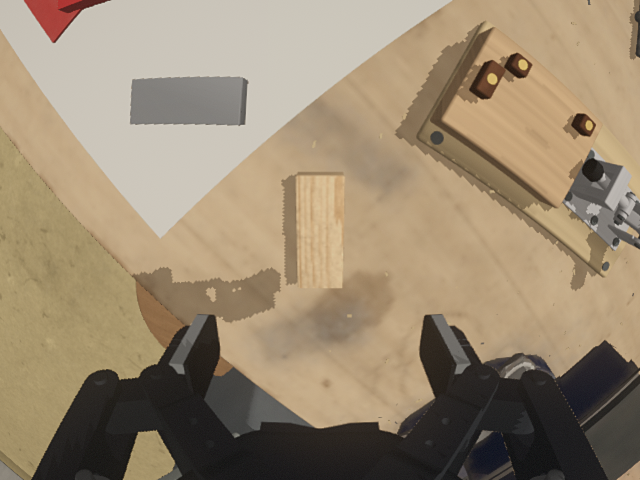

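Block top face in the wrist view: (297,175), (343,175), (343,288), (298,288), standing almost square to the fingers. The stops are at (488,78), (518,65) and (584,124).

```bash
python3 - <<'E'
from h import *
w=cap('wrist')
b=np.array([cast(w,*p,20,True)[:2] for p in[(297,176),(343,176),(343,288),(298,288)]],np.float32)
print(b.round(1),b.mean(0));d=(b[0]-b[3]+b[1]-b[2]);yaw=np.degrees(np.arctan2(d[1],d[0]));print('long axis',yaw)
u=np.array([np.sin(JY),-np.cos(JY)]);v=np.array([np.cos(JY),np.sin(JY)])
for n,p,z in(('e',(491,74),54),('sB',(522,63),52),('sA',(588,122),52),('scr',(437,138),13),('scr2',(605,266),13)):
  q=cast(w,*p,z,True)[:2]-JC;print(n,(q@u).round(1),(q@v).round(1))
m=b.mean(0);inc([m[0],m[1],5],yaw-90)
E
```

```text
[[415.6 319.8]
 [438.5 298.3]
 [382.1 236.1]
 [357.5 259.3]] [398.42163 278.34973]
long axis 46.96844
e 3.7 112.3
sB 25.1 96.8
sA 26.3 29.8
scr -45.7 109.5
scr2 -42.7 -104.4
t 2.125 pos [395.1 275.1 130.3] F [-0.   0.1 -0.4] w 1.002
shift cm [ 0.46  0.02 12.53] rot [ 0.  -0.  -0.4]
```

Request:
step_arm(
  increments=[
    [[0.46,0,4],[0,0,-0.4],100],
    [[0.46,0,8],[0,0,-0.4],100],
    [[0.46,0,11],[0,0,-0.4],100],
    [[0.46,0,12.7],[0,0,-0.4],100],
    [[0.46,0,12.7],[0,0,-0.4],100],
    [[0.46,0,12.7],[0,0,-0.4],20],
    [[0.46,0,12.7],[0,0,-0.4],20],
    [[0.46,0,12.7],[0,0,-0.4],20],
  ],
  squeeze=30,
)

```text
time_s: 3.12
eef_pos: [398.6, 278.6, 3.9]
ee_rot: [0.0, 0.917, 0.398, 0.001]
force: [-6.0, -2.4, 12.4]
grip_width: 0.388
grip_force: 29.2
```

Request:
step_arm(
  increments=[
    [[0,0,0],[0,0,0],20],
    [[0,0,0],[0,0,0],20],
    [[0,0,-3],[0,0,0],20],
    [[0,0,-7],[0,0,0],20],
    [[0,0,-10],[0,0,0],20],
    [[0,0,-10],[0,0,0],20],
  ],
)

```text
time_s: 3.88
eef_pos: [399.1, 278.8, 105.0]
ee_rot: [0.0, 0.917, 0.398, 0.002]
force: [-0.1, -0.3, -1.1]
grip_width: 0.391
grip_force: 30.1
```

```bash
python3 - <<'E'
from h import *
w=cap('wrist','w2.png')
p=jig(-4,52,100);inc(p,17.5);print(ctrl.sense()['grip_force'],p)
E
```

```text
t 3.925 pos [398.4 278.5 103.5] F [-0.7 -0.  -0.8] w 0.39
shift cm [ 7.79 15.4   0.36] rot [  0.1  -0.  -60.6]
30.118913054466248 [564.04843062 230.19045824 100.        ]
```

View pics/w2.png

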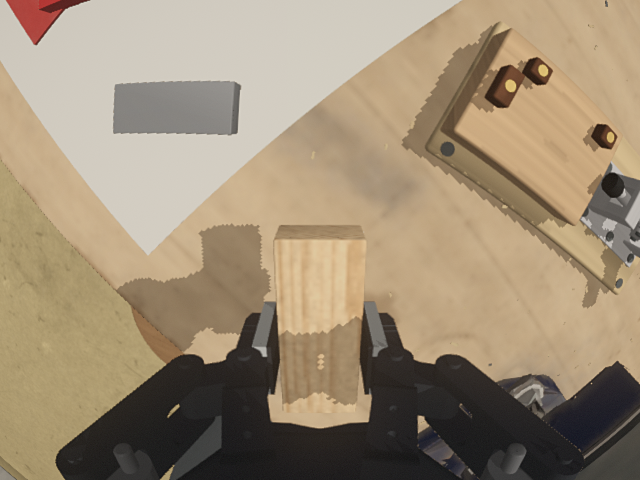

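Block is held square, its far end's top edge at row 240, columns 274 to 365.

Request:
step_arm(
  increments=[
    [[1.3,2.6,-0.5],[0,0,-10],20],
    [[2.6,5.2,-0.5],[0,0,-20],20],
    [[3.9,7.8,-0.5],[0,0,-30],20],
    [[5.2,10.4,-0.5],[0,0,-40],20],
    [[6.5,13,-0.5],[0,0,-50],20],
    [[7.8,15.4,-0.5],[0,0,-60.6],20],
    [[7.8,15.4,-0.5],[0,0,-60.6],20],
    [[7.8,15.4,-0.5],[0,0,-60.6],20],
  ],
)

```text
time_s: 4.92
eef_pos: [563.0, 230.3, 107.0]
ee_rot: [-0.001, 0.592, 0.806, -0.001]
force: [-0.3, -0.3, -2.2]
grip_width: 0.388
grip_force: 30.1
```

```bash
python3 - <<'E'
from h import *
w=cap('wrist','w3.png')
p=jig(-4,52,60);inc(p,17.5)
E
```

```text
t 4.975 pos [563.  230.4 107.4] F [-0.   0.1 -0.7] w 0.386
shift cm [-0.06  0.1   4.74] rot [-0.1 -0.  -0.1]
```

View pics/w3.png

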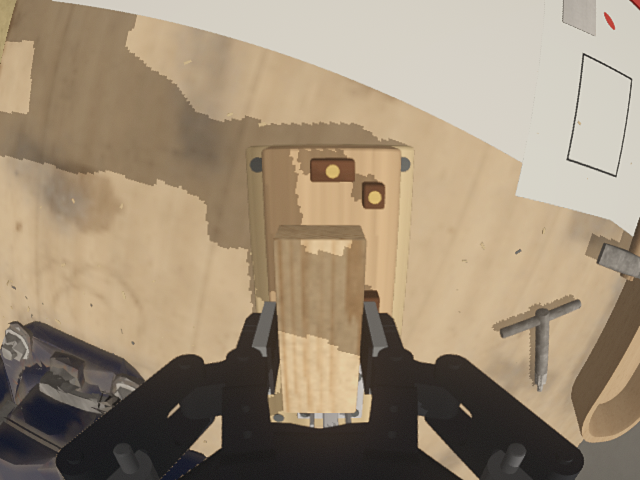

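The jig is seen squarely from above: end stop across columns 310–355 with its inner edge at row 182, one side stop at (373,197) with its inner edge at column 362, and the block end at row 240, columns 274–365.

```bash
python3 - <<'E'
from h import *
w=cap('wrist');s=ctrl.sense()
u=np.array([np.sin(JY),-np.cos(JY)]);v=np.array([np.cos(JY),np.sin(JY)])
J=lambda p,z:(lambda q:((q@u).round(1),(q@v).round(1)))(cast(w,*p,z,True)[:2]-JC)
print('tcp',(s['eef_pos'][:2]-JC)@u,(s['eef_pos'][:2]-JC)@v)
print('end stop inner top edge (want -12,102.5 / 12,102.5)',J((310.5,182),54),J((354.5,182),54))
print('side stop left edge want 17: y 87',J((362.5,208),52),J((362.5,190),52))
print('side A far corner want (17..29, 33)',J((378,291),52))
zt=s['eef_pos'][2]-3.9+20
print('block end corners',J((274.5,240),zt),J((365,240),zt),J((274,400),zt),J((360,400),zt),zt)
E
```

```text
tcp -4.811968506721761 52.57376338502719
end stop inner top edge (want -12,102.5 / 12,102.5) (np.float64(-9.8), np.float64(104.5)) (np.float64(13.6), np.float64(104.6))
side stop left edge want 17: y 87 (np.float64(18.5), np.float64(89.9)) (np.float64(18.2), np.float64(99.9))
side A far corner want (17..29, 33) (np.float64(29.7), np.float64(39.6))
block end corners (np.float64(-21.0), np.float64(95.0)) (np.float64(11.4), np.float64(95.0)) (np.float64(-25.4), np.float64(19.4)) (np.float64(13.2), np.float64(19.6)) 123.87591580653664
```

Request:
step_arm(
  increments=[
    [[0,0,3],[0,0,0],20],
    [[0,0,5],[0,0,0],20],
    [[0,0,5.8],[0,0,0],20],
    [[0,0,6.2],[0,0,0],20],
    [[0,0,6.3],[0,0,0],20],
    [[0,0,6.3],[0,0,0],20],
  ],
)

```text
time_s: 5.78
eef_pos: [564.3, 230.2, 45.9]
ee_rot: [0.0, 0.591, 0.806, 0.0]
force: [0.0, -0.2, -0.3]
grip_width: 0.387
grip_force: 30.2
```

```bash
python3 - <<'E'
from h import *
inc(jig(1.7,62,44),17.5)
E
```

```text
t 5.775 pos [564.3 230.2  45.9] F [ 0.  -0.2 -0.3] w 0.387
shift cm [1.   0.55 0.19] rot [ 0.1  0.  -0. ]
```

Request:
step_arm(
  increments=[
    [[0,0,0.1],[0,0,0],20],
    [[0.2,0.1,0.17],[0,0,0],20],
    [[0.6,0.3,0.17],[0,0,0],20],
    [[0.6,0.3,0.17],[0,0,0],20],
  ],
)

```text
time_s: 6.28
eef_pos: [565.4, 237.4, 44.0]
ee_rot: [0.0, 0.591, 0.806, 0.001]
force: [-0.4, 1.5, 3.2]
grip_width: 0.386
grip_force: 30.6
```

Request:
step_arm(
  increments=[
    [[0.1,0.1,0],[0,0,0],20],
    [[0.25,0.15,0],[0,0,0],20],
    [[0.4,0.2,0],[0,0,0],20],
    [[0.4,0.2,0],[0,0,0],20],
  ],
)

```text
time_s: 6.78
eef_pos: [566.1, 241.0, 44.0]
ee_rot: [0.0, 0.591, 0.806, 0.0]
force: [0.3, -3.2, 5.1]
grip_width: 0.391
grip_force: 30.8
```

```bash
python3 - <<'E'
from h import *
inc(jig(1.7,62,44),17.5)
f=ctrl.sense()['force'];print('Fjig',f[:2]@[np.sin(JY),-np.cos(JY)],f[:2]@[np.cos(JY),np.sin(JY)],f[2])
E
```

```text
t 6.775 pos [566.1 241.   44. ] F [ 0.3 -3.2  5.1] w 0.391
shift cm [ 0.03  0.04 -0.  ] rot [ 0.  0. -0.]
Fjig -0.7101103239821515 -3.1719817911167545 5.080690370734824
```

Resting on the seat (5 N up); now small pushes: end stop first, then the side stops.

Request:
step_arm(
  increments=[
    [[0.1,0,0],[0,0,0],20],
    [[0.2,0,0],[0,0,0],20],
    [[0.2,0,0],[0,0,0],20],
  ],
)

```text
time_s: 7.15
eef_pos: [566.2, 241.2, 44.0]
ee_rot: [0.002, 0.591, 0.806, -0.001]
force: [1.7, -12.6, 5.5]
grip_width: 0.392
grip_force: 30.8
```

Request:
step_arm(
  increments=[
    [[0,0.1,0],[0,0,0],20],
    [[0,0.2,0],[0,0,0],20],
    [[0,0.2,0],[0,0,0],20],
  ],
)

```text
time_s: 7.52
eef_pos: [566.5, 241.3, 44.0]
ee_rot: [0.0, 0.591, 0.807, -0.003]
force: [-7.3, -16.0, 11.5]
grip_width: 0.396
grip_force: 31.6
```

```bash
python3 - <<'E'
from h import *
inc(jig(1.7,62,44),17.5)
f=ctrl.sense()['force'];print('Fjig',f[:2]@[np.sin(JY),-np.cos(JY)],f[:2]@[np.cos(JY),np.sin(JY)],f[2])
E
```

```text
t 7.525 pos [566.5 241.3  44. ] F [ -7.3 -16.   11.5] w 0.396
shift cm [0.02 0.   0.  ] rot [-0.2  0.2  0. ]
Fjig -11.751940196127444 -13.05137266241573 11.513694137785441
```

Request:
step_arm(
  increments=[
    [[0,0,0],[0,0,0],45],
    [[0,0,0],[0,0,0],60],
    [[0,0,0],[0,0,0],100],
    [[0,0,0],[0,0,0],100],
    [[0,0,-4],[0,0,0],100],
    [[0,0,-8],[0,0,0],100],
    [[0,0,-9],[0,0,0],100],
    [[0,0,-9],[0,0,0],100],
  ],
)

```text
time_s: 8.52
eef_pos: [567.0, 243.8, 133.5]
ee_rot: [0.0, 0.591, 0.806, 0.0]
force: [0.1, 0.7, -0.8]
grip_width: 1.003
grip_force: 0.0
```

```bash
python3 - <<'E'
from h import *
w=cap('wrist')
cv2.imwrite('pics/w4.png',cv2.resize(w['img'][120:440,200:440][:,:,::-1],None,fx=1.8,fy=1.8,interpolation=cv2.INTER_CUBIC))
inc(jig(1.7,62,134),17.5)
E
```

```text
t 8.575 pos [566.6 243.7 132.5] F [ 0.2 -0.5 -0.8] w 0.997
shift cm [-0.21 -0.08 -0.15] rot [-0.1 -0.  -0. ]
```

View pics/w4.png

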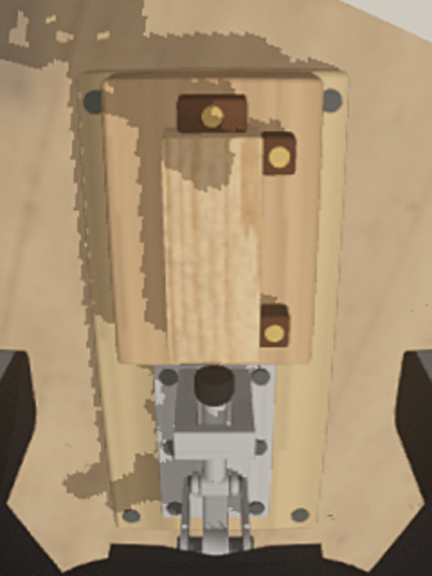

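The close-up shows the block lying flat with its end at the end stop (212,130) and its side against both side stops (279,155), (274,327). The pad is still retracted at (214,385). Next, above the handle.

```bash
python3 - <<'E'
from h import *
inc(jig(1.7,-126.6,195),17.5)
E
```

```text
t 8.575 pos [566.6 243.7 132.5] F [ 0.2 -0.5 -0.8] w 0.997
shift cm [-19.07  -0.09  -6.26] rot [-0.1 -0.  -0. ]
```

Request:
step_arm(
  increments=[
    [[0,0,-4],[0,0,0],100],
    [[-2,0,-6.3],[0,0,0],100],
    [[-7,0,-6.3],[0,0,0],100],
    [[-12,0,-6.3],[0,0,0],100],
    [[-17,0,-6.3],[0,0,0],100],
    [[-19.1,-0.1,-6.3],[0,0,0],100],
    [[-19.1,-0.1,-6.3],[0,0,0],100],
    [[-19.1,-0.1,-6.3],[0,0,0],100],
  ],
)

```text
time_s: 9.57
eef_pos: [623.1, 62.6, 196.1]
ee_rot: [-0.001, 0.591, 0.807, -0.0]
force: [-0.4, 0.4, 0.5]
grip_width: 1.001
grip_force: 0.0
```

```bash
python3 - <<'E'
from h import *
w=cap('wrist','w5.png')
h=cv2.cvtColor(w['img'],cv2.COLOR_RGB2HSV)
m=cv2.inRange(h,(105,130,60),(125,255,255));n,l,st,ce=cv2.connectedComponentsWithStats(m)
for i in range(1,n):
  if st[i][4]>80:print(st[i],ce[i].round())
inc(jig(1.7,-126.6,107),17.5)
E
```

```text
[ 310  213   25  108 1067] [326. 274.]
t 9.625 pos [623.1  62.8 196.3] F [ 0.5 -0.   0.5] w 1.003
shift cm [-0.12 -0.03  8.93] rot [-0.  -0.   0.1]
```

View pics/w5.png

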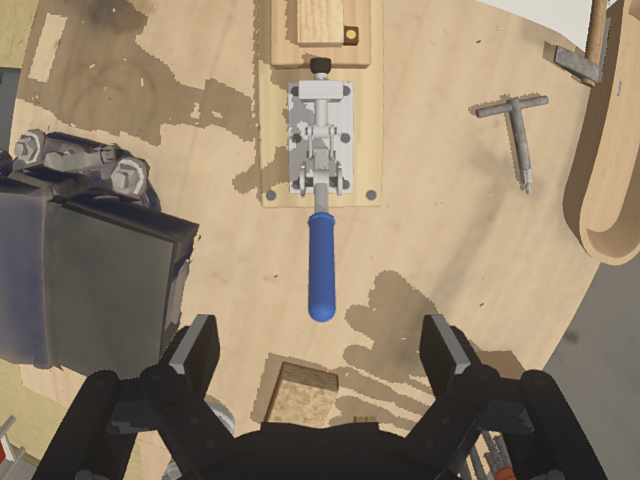

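The view shows the handle centred between the fingers (column 321, tip at row 320), with the cork block beyond it at (305,390).

```bash
python3 - <<'E'
from h import *
w=cap('wrist')
u=np.array([np.sin(JY),-np.cos(JY)]);v=np.array([np.cos(JY),np.sin(JY)])
J=lambda p,z:(lambda q:((q@u).round(1),(q@v).round(1)))(cast(w,*p,z,True)[:2]-JC)
print('cork edge',J((285,362),34),J((338,376),34),'tip want ~-141',J((322,318),155),'base of grip want -105',J((322,215),83+8))
E
```

```text
cork edge (np.float64(-32.5), np.float64(-271.0)) (np.float64(21.5), np.float64(-289.1)) tip want ~-141 (np.float64(3.5), np.float64(-148.3)) base of grip want -105 (np.float64(3.7), np.float64(-104.7))
```

Request:
step_arm(
  increments=[
    [[-0.1,0,3],[0,0,0],100],
    [[-0.1,0,6],[0,0,0],100],
    [[-0.1,0,8],[0,0,0],100],
    [[-0.1,0,8.9],[0,0,0],100],
    [[-0.1,0,8.9],[0,0,0],50],
    [[-0.1,0,8.9],[0,0,0],10],
    [[-0.1,0,8.9],[0,0,0],10],
    [[-0.1,0,8.9],[0,0,0],10],
  ],
  squeeze=20,
)

```text
time_s: 10.68
eef_pos: [625.0, 60.5, 108.4]
ee_rot: [0.001, 0.591, 0.806, 0.001]
force: [4.2, 3.4, -2.7]
grip_width: 0.186
grip_force: 21.6
```

Request:
step_arm(
  increments=[
    [[0,0,0],[0,0,0],10],
    [[0,0,0],[0,0,0],10],
  ],
)

```text
time_s: 10.92
eef_pos: [624.9, 60.5, 108.3]
ee_rot: [0.001, 0.591, 0.806, 0.001]
force: [4.5, 1.4, -0.9]
grip_width: 0.186
grip_force: 21.9
```

Request:
step_arm(
  increments=[
    [[-0.73,0,0.42],[0,0,0],10],
    [[-1.42,0,0.92],[0,0,0],10],
    [[-2.06,0,1.48],[0,0,0],10],
    [[-2.64,0,2.1],[0,0,0],10],
    [[-3.15,0,2.78],[0,0,0],10],
    [[-3.6,0,3.5],[0,0,0],10],
    [[-3.97,0,4.27],[0,0,0],10],
    [[-4.26,0,5.06],[0,0,0],10],
  ],
)

```text
time_s: 11.92
eef_pos: [638.0, 19.5, 57.9]
ee_rot: [0.002, 0.591, 0.806, 0.001]
force: [6.0, 2.8, 3.3]
grip_width: 0.183
grip_force: 24.9
```

Request:
step_arm(
  increments=[
    [[-0.12,0,0.41],[0,0,0],10],
    [[-0.21,0,0.82],[0,0,0],10],
    [[-0.28,0,1.24],[0,0,0],10],
    [[-0.34,0,1.66],[0,0,0],10],
    [[-0.38,0,2.1],[0,0,0],10],
    [[-0.38,0,2.5],[0,0,0],10],
    [[-0.38,0,2.55],[0,0,0],10],
  ],
)

```text
time_s: 12.8
eef_pos: [639.7, 15.6, 36.2]
ee_rot: [0.003, 0.591, 0.807, 0.001]
force: [-8.2, 1.1, 32.2]
grip_width: 0.19
grip_force: 28.4
```

```bash
python3 - <<'E'
from h import *
w=cap('wrist','w6.png');inc(jig(1.7,-173,31),17.5)
E
```

```text
t 12.85 pos [639.7  15.6  36.2] F [-6.3  1.4 30.3] w 0.185
shift cm [ 0.24 -0.2   0.52] rot [0.3 0.2 0. ]
```

View pics/w6.png

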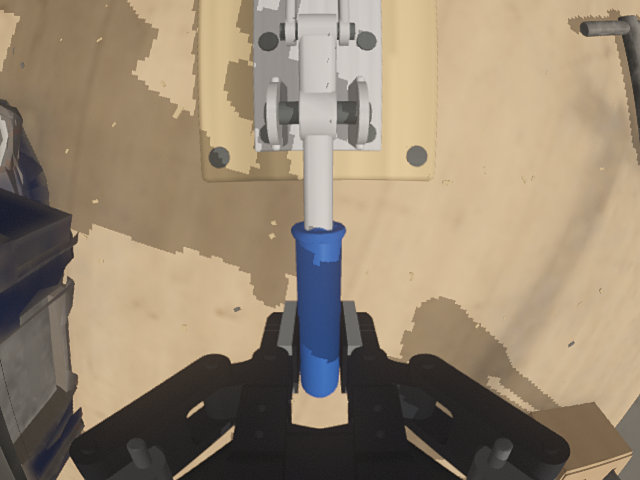

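Handle looks level, grip at columns 298–342, with 30 N against what should be the hard stop. I'll ease off, release, rise and check.

Request:
step_arm(
  increments=[
    [[0,0,-0.3],[0,0,0],10],
    [[0,0,-0.3],[0,0,0],35],
    [[0,0,-0.3],[0,0,0],60],
    [[0,0,-0.3],[0,0,0],100],
    [[0,0,-0.3],[0,0,0],100],
  ],
)

```text
time_s: 13.48
eef_pos: [637.6, 16.1, 34.1]
ee_rot: [-0.0, 0.591, 0.806, -0.0]
force: [-0.2, -0.0, 0.4]
grip_width: 0.962
grip_force: 0.0
```

Request:
step_arm(
  increments=[
    [[0,0,-3],[0,0,0],100],
    [[0,0,-7],[0,0,0],100],
    [[0,0,-12],[0,0,0],100],
    [[3,0,-17],[0,0,0],100],
    [[8,0,-18],[0,0,0],100],
    [[11,0,-18],[0,0,0],100],
    [[11,0,-18],[0,0,0],100],
  ],
)

```text
time_s: 14.35
eef_pos: [604.1, 122.7, 214.7]
ee_rot: [-0.0, 0.59, 0.807, 0.0]
force: [-0.7, 1.0, -0.5]
grip_width: 1.001
grip_force: 0.0
```

```bash
python3 - <<'E'
from h import *
w=cap('wrist','w7.png');inc(jig(1.7,-173,31),17.5)
E
```

```text
t 14.4 pos [604.6 121.3 214.4] F [0.8 0.8 0.1] w 1.003
shift cm [-10.9   -0.03  18.35] rot [-0.   0.   0.1]
```

View pics/w7.png

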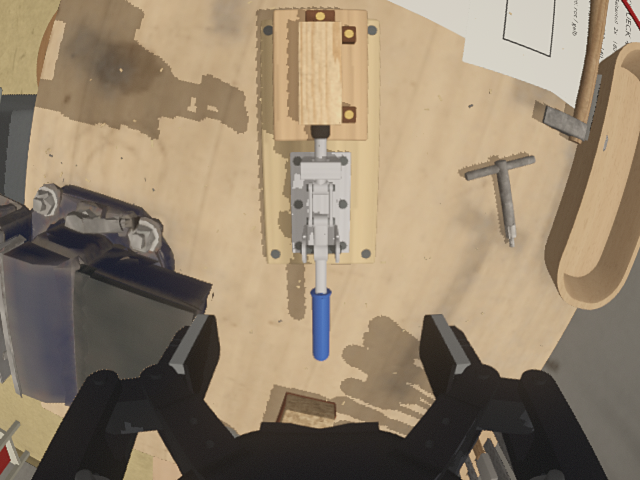

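The handle has stayed down level (322,325), and the pad at (320,132) presses on the block, whose right edge lies at the side stops (342). I've used all the pictures, so I'll check for a gap numerically.

```bash
python3 - <<'E'
from h import *
w=cap('wrist')['img']
for r in(34,38,112,118):print(r,w[r,335:347].sum(1).tolist())
print('end',[w[r,322].sum().item() for r in range(10,30)])
E
```

```text
34 [517, 517, 519, 522, 534, 526, 429, 228, 221, 286, 424, 520]
38 [510, 522, 518, 515, 518, 513, 406, 224, 228, 234, 234, 233]
112 [584, 595, 604, 607, 609, 615, 482, 292, 238, 396, 500, 521]
118 [590, 592, 591, 591, 594, 603, 455, 276, 231, 239, 239, 244]
end [317, 478, 531, 526, 519, 525, 532, 447, 239, 348, 548, 563, 560, 567, 567, 560, 559, 562, 576, 576]
```

Block meets the dark stops at both side stops and at the end stop, with no gap.

```bash
python3 -c "
from rig import ctrl
print(ctrl.finish_job())"
```

```text
the job is handed in; nothing more can be done
None
```

The pine block lies flat in the jig against both side stops and the end stop, the clamp is locked with its pad on the block, and the job was handed in at about 14.5 s; no verdict came back.

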